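# Sort two steel bench dogs by length into their rows

### The arm

A 6-joint arm with a two-finger parallel gripper is mounted at the origin on the work surface. World frame = base frame: x ahead of the robot, y to its left, z up, the work surface at z = 0. Lengths are in m, angles in rad, forces in N, time in s.
With the tool pointing down it reaches from about 0.3 to 0.85 m from the base axis. Payload 4.2 kg.
Tool frame: the origin (TCP) lies at the very end of the fingers, on their centre line; the grasp point (between the pads) lies 19 mm behind it; z points along the fingers, y is the line along which they close (so a half turn about z gives the same grasp; the last joint's range is limited). The gripper opens to 91 mm and grips with 3 to 60 N. Pads are 32 mm wide; open, the fingers measure 118 mm over their backs; the gripper's body (76 mm by 178 mm) begins 60 mm behind the grasp point.
Start: joints at [-1.366, 0.32, 1.565, -0, 1.257, -0.02], TCP at [0.128, -0.561, 0.214] pointing down, gripper open.
Joint ranges: [-3.11, 3.11], [-0.84, 2.01], [0.21, 2.61], [-1.34, 4.49], [0.05, 2.63], [-2.56, 2.56]. Speed limits (rad/s): [2.57, 2.57, 3.14, 3.14, 3.14, 3.14].

### API

Orientations are given as a rotation vector (axis times angle).
In Python, from station import r gives the robot as it stands. The module is installed in compiled form; this text tells all that it offers.
- The arm moves only by the tool carry_out, never from a script. Its argument "rows" is a list that holds one entry, the list of rows, each a list of 4 numbers: the shift along the tool's x, y, z in cm, then the turn about the tool's z in rad. A call has 1 to 8 rows; each row is the pose to reach, as a shift and turn from the pose commanded when the call began, along the tool's axes at that moment; what a row does not reach only later rows make up. A row lasts 1/8 s, in which the tool goes at most 62.5 mm and 10.7 degrees, less where a joint would pass 70% of its speed; a pose out of reach is approached as far as the arm can. A call with a gripper value outside its range is refused whole. "fingers" is the closure, from -1 (fully open) to 1 (shut), set as the call begins (left out, the last holds). The fingers move at their own pace and stop on an object; "newtons" is the grip in N (left out, the last holds). Time passes only in rows, so rows that repeat a pose let the fingers close. It gives the time, the measured TCP pose, the force, the opening and the grip force at its end, in the units of the state.
- r.sense(): the state, without advancing time (a new reading comes with each control period).
- r.grab_frame(name): name is "side" or "top" or "wrist"; returns (picture, depth): 420x560x3 uint8, red, green, blue; 420x560 float32, m along the optical axis (not along the pixel's ray), 0 where there is no reading.
- r.calibration(name): a dict with "intrinsics" (3x3 intrinsics, pixels), "R" (3x3) and "t" (3): a world point X has camera coordinates R X + t. Camera axes: x right, y down, z forward; pixel columns grow to the right and rows downward; lengths in m; the calibration is good to about 2 mm. A picture is of the moment at which its call begins: read the wrist's pose just before it. calibration takes no time and is no camera call; for the wrist camera it gives the pose at the moment of the call.
- r.hand_in(): hands the job in; it is judged then, once.
The state is a dict: "time": time; "joint_pos": joint angles; "dq": joint speeds; "joint_torque": joint torques, N m; "tcp_pos": TCP position; "tcp_rot": TCP orientation; "ft_force": force on the tool from outside, world axes, zero at the start; "torque": the same for the moment, N m; "grip_width": finger opening in m; "grasp_force": force on a finger pad.
Only numpy, scipy, OpenCV 4.12 (cv2) and the standard library are available. Lean on these libraries where they do the work, as an engineer would, in place of code of your own. Each camera call takes 0.05 s, during which the arm holds its last target. There are 200 camera calls.

### The job

Two loose steel bench dogs, one long and one short, stand on the bench beside a storage tray with two rows. Put each one away upright, head down as it stands now, on the empty black rubber mark of the row that already holds dogs of its own length.

Things in the scene. Friction and masses are not known exactly. Their poses are not given: they have to be found in the camera images.
- long_dog (a point): Centre (half-way up) of the long loose steel bench dog, standing upright on its head on the bench: 85 mm tall; the head, at the bottom, is a disc 32 mm across, 8 mm thick; above it a round shank 20 mm across runs to the top. This point is 42.5 mm above its underside; z points up the shank. Grip the shank from above.
- short_dog (a point): Centre (half-way up) of the short loose steel bench dog, standing upright on its head on the bench: 55 mm tall; the head, at the bottom, is a disc 32 mm across, 8 mm thick; above it a round shank 20 mm across runs to the top. This point is 27.5 mm above its underside; z points up the shank. Grip the shank from above.
- long_place (a point): Empty black rubber mark (flat, 40 mm across) on the floor of the row for long dogs; its centre. x runs along the row, away from the robot, z up. The row: beech channel, floor 199 x 56 mm, walls 8 mm high; end wall 34 mm from here at -x; 85 mm tall dogs (fixed) stand at x = +65 and +130 mm. The rows differ only in these dogs and lie 110 mm apart; left or right varies.
- short_place (a point): Empty black rubber mark (flat, 40 mm across) on the floor of the row for short dogs; its centre. x runs along the row, away from the robot, z up. The row: beech channel, floor 199 x 56 mm, walls 8 mm high; end wall 34 mm from here at -x; 55 mm tall dogs (fixed) stand at x = +65 and +130 mm. The rows differ only in these dogs and lie 110 mm apart; left or right varies.
Things that resemble listed ones, but are neither listed nor needed, are in the scene too. What is shaped like the part that bears short_dog but orange or yellow is not meant.

How it is judged:
By the outcome, as a careful person would: the job done as asked, in the order asked, and still so for the second after the job is handed in, with the robot touching nothing.
It also fails if it takes over 64 s, if anything falls off the work surface, if the arm or the gripper's body presses on something with over 40 N, if the wrist force passes 120 N, or if a joint passes its speed limit or range.

## Working session

There is one attempt and no reset: what is moved stays moved. The work goes in short steps, Python scripts to look and compute and a tool call to move; the robot and the scene stay as the last step left them, time stands still between calls to the robot, and variables do not carry over. Pictures are saved under pics/ and viewed, at most 10 in all, crops included, and the job is handed in when it is done.

Besides the shell and the picture viewer there is one more tool, called after "Request:" as a command line: name --argument value ..., lists and objects as JSON in quotes. carry_out: Moves the arm, as the interface text tells. Its arguments: {"type":"object","properties":{"rows":{"type":"array","items":{"type":"array","items":{"type":"array","items":{"type":"number"}}}},"fingers":{"type":"number"},"newtons":{"type":"number"}},"required":["rows"]}

```bash
mkdir -p pics; cat > h.py <<'E'
from station import r
import numpy as np, cv2
def cloud(n):
    c=r.calibration(n); im,d=r.grab_frame(n); K=np.array(c["intrinsics"]);R=np.array(c["R"]);t=np.array(c["t"])
    v,u=np.mgrid[:420,:560]
    P=np.stack([(u-K[0,2])/K[0,0]*d,(v-K[1,2])/K[1,1]*d,d],-1)
    W=(P-t)@R
    W[d==0]=np.nan
    return im,W
E
python3 - <<'E'
from h import *
for n in("top","side"):
    im,W=cloud(n); np.savez(f"{n}.npz",im=im,W=W)
    cv2.imwrite(f"pics/{n}1.png",im[...,::-1])
    print(n,r.calibration(n)["t"],W[210,280])
print(r.sense())
E
```

```text
top [-0.01825962  0.51419538  1.05954921] [ 0.52750197 -0.00958475 -0.00138694]
side [-0.52341445  0.12030822  0.81783804] [ 0.5493755   0.05057292 -0.00232393]
{'time': 0.1, 'joint_pos': array([-1.36601091e+00,  3.20204095e-01,  1.56553354e+00, -1.73583634e-05,
        1.25739934e+00, -2.00243000e-02]), 'dq': array([-0.00049908, -0.00289241, -0.0028093 , -0.00035771, -0.00113995,
        0.00058458]), 'joint_torque': array([ 1.31874840e-03, -4.13332164e+01, -2.32510632e+01,  7.27451476e-02,
        4.21334244e-02, -6.68982352e-05]), 'tcp_pos': array([ 0.1280708 , -0.56009985,  0.21322719]), 'tcp_rot': array([-3.12023929e+00, -3.52223173e-01,  2.49479175e-04]), 'ft_force': array([ 0.78128311, -0.3292644 ,  0.05542405]), 'torque': array([ 0.01654079, -0.04301914, -0.03120034]), 'grasp_force': 0.0, 'grip_width': 0.09098084851071664}
```

View pics/top1.png

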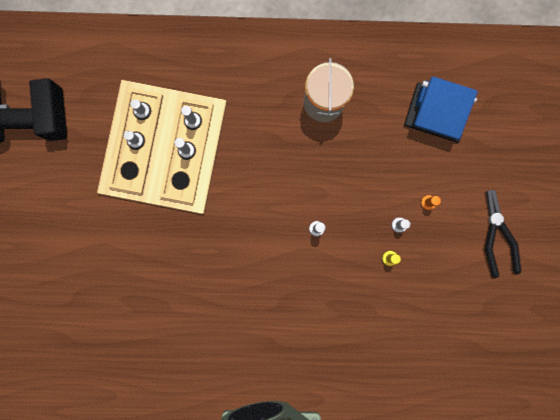

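View pics/side1.png

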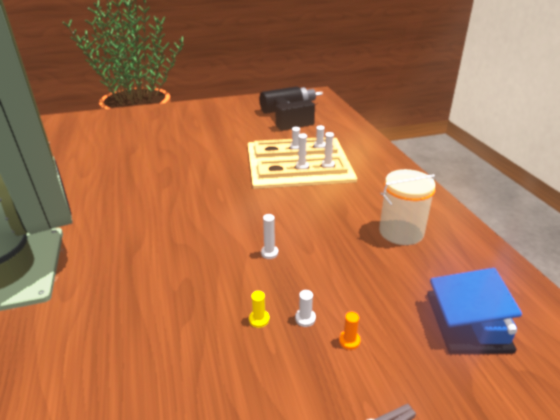

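The top view shows steel dogs at (317,229), which is long (side view 269,235), and (401,225), which is short (side 306,308). The lookalikes are yellow (391,259) and orange (431,202). The empty marks are at (129,170) in the left row and (180,181) in the right row. The right row is probably the long one, which I'll check by depth.

```bash
cat > m.py <<'E'
from h import *
f=np.load("top.npz");im,W=f["im"],f["W"]
s=np.load("side.npz")["W"]
for n,(u,v) in dict(long=(317,229),short=(401,225),yel=(391,259),ora=(431,202),L1=(141,109),L2=(134,140),R1=(191,118),R2=(185,150)).items():
    w=W[v-15:v+15,u-15:u+15].reshape(-1,3); w=w[np.isfinite(w[:,2])]
    zt=np.percentile(w[w[:,2]>.02][:,2],90)
    k=w[abs(w[:,2]-zt)<.004]
    c,rad=cv2.minEnclosingCircle((k[:,:2]*1000).astype(np.float32))
    m=np.linalg.norm(s[...,:2]-np.array(c)/1000,axis=-1)<.02
    q=s[m]; sh=q[q[:,2]>.02] 
    print(n,"ztop",zt.round(4),len(k),"circ",np.round(c,1),round(rad,1),"mean",k[:,:2].mean(0).round(4),"side zmax",np.percentile(sh[:,2],95).round(4) if len(sh) else None, sh[:,:2].mean(0).round(4) if len(sh) else None)
for n,(u,v) in dict(L=(129,170),R=(180,181)).items():
    sl=np.s_[v-16:v+16,u-16:u+16]
    d=im[sl].max(-1)<60
    _,lab,st,ce=cv2.connectedComponentsWithStats(d.astype(np.uint8))
    i=lab==lab[16,16]
    print(n,"mark",i.sum(),W[sl][i].mean(0).round(4))
crop=np.hstack([cv2.resize(im[185:275,295:445],None,fx=4,fy=4,interpolation=2)])
cv2.imwrite("pics/crop.png",crop[...,::-1])
E
python3 m.py
```

```text
long ztop 0.0872 66 circ [490.3 -87.1] 9.5 mean [ 0.4902 -0.0866] side zmax 0.0835 [ 0.4864 -0.094 ]
short ztop 0.0578 62 circ [ 502.3 -263.4] 9.8 mean [ 0.5022 -0.2635] side zmax 0.0542 [ 0.4979 -0.2697]
yel ztop 0.0575 66 circ [ 430.8 -244.5] 9.8 mean [ 0.4305 -0.2441] side zmax 0.0542 [ 0.4271 -0.2505]
ora ztop 0.0573 63 circ [ 552.1 -325.7] 9.5 mean [ 0.5525 -0.3255] side zmax 0.0547 [ 0.547  -0.3315]
L1 ztop 0.0727 75 circ [730.8 290.8] 10.0 mean [0.7301 0.2908] side zmax 0.0707 [0.7263 0.2836]
L2 ztop 0.0726 75 circ [666.2 302.2] 10.4 mean [0.6665 0.3014] side zmax 0.0703 [0.6612 0.2946]
R1 ztop 0.1026 78 circ [711.7 182.7] 10.1 mean [0.7118 0.1821] side zmax 0.1002 [0.7077 0.1753]
R2 ztop 0.1028 82 circ [648.1 192.8] 10.1 mean [0.6479 0.1931] side zmax 0.1004 [0.6442 0.1863]
L mark 220 [0.6024 0.3119 0.0188]
R mark 214 [0.5841 0.2031 0.0192]
```

View pics/crop.png

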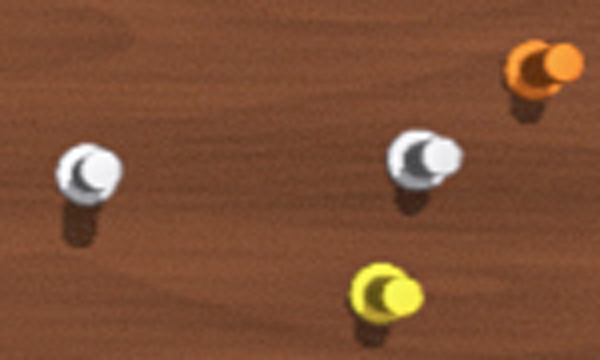

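The crop confirms the choice: steel long dog at left, steel short dog at centre, with yellow and orange as decoys. Depth shows the right row holds the long dogs and the left row the short ones.

```bash
cat > go.py <<'E'
import sys
from h import *
from scipy.spatial.transform import Rotation as Ro
s=r.sense(); R=Ro.from_rotvec(s["tcp_rot"]).as_matrix()
x,y,z,yaw=map(float,sys.argv[1:5])
print("shift cm",(R.T@(np.array([x,y,z])-s["tcp_pos"])*100).round(2),"turn",round(np.arctan2(R[1,0],R[0,0])-yaw,3),"tilt",R[:,2].round(4),"t",s["time"])
E
python3 go.py .490 -.087 .21 -.17
```

```text
shift cm [ 45.83 -38.05   0.38] turn 0.395 tilt [-3.0e-04  1.5e-03 -1.0e+00] t 0.1
```

Request:
carry_out --rows '[[[5.7,-4.8,0.3,0.1],[11.4,-9.5,0.3,0.2],[17.1,-14.2,0.3,0.3],[22.8,-19,0.3,0.395],[28.6,-23.8,0.3,0.395],[34.4,-28.6,0.3,0.395],[40.1,-33.3,0.3,0.395],[43.8,-36.4,0.3,0.395]]]' --fingers -1 --newtons 30

```text
time: 1.1
tcp_pos: [0.4326, -0.1615, 0.2108]
tcp_rot: [3.13, -0.267, 0.0]
ft_force: [0.3, -1.3, 0.1]
grip_width: 0.0912
grasp_force: 0.0
```

```bash
python3 go.py .490 -.087 .14 -.17
```

```text
shift cm [ 4.4  -8.32  7.08] turn -0.0 tilt [ 1.e-04 -3.e-04 -1.e+00] t 1.1
```

Request:
carry_out --rows '[[[0,0,0,0],[0,0,0,0]]]'

```text
time: 1.35
tcp_pos: [0.4313, -0.1634, 0.2106]
tcp_rot: [3.13, -0.266, -0.002]
ft_force: [-0.7, -0.7, -0.3]
grip_width: 0.0913
grasp_force: 0.0
```

```bash
python3 go.py .490 -.087 .14 -.17
```

```text
shift cm [ 4.51 -8.52  7.05] turn 0.001 tilt [-1.3e-03 -3.0e-04 -1.0e+00] t 1.35
```

Request:
carry_out --rows '[[[2.3,-4.2,2,0],[4.5,-8.5,4,0],[4.5,-8.5,7,0],[4.5,-8.5,7,0],[4.5,-8.5,7,0]]]'

```text
time: 1.98
tcp_pos: [0.4905, -0.0887, 0.1418]
tcp_rot: [3.129, -0.271, 0.002]
ft_force: [-0.7, -0.1, 0.1]
grip_width: 0.0916
grasp_force: 0.0
```

```bash
cat > w.py <<'E'
import sys
from h import *
x,y,z=map(float,sys.argv[1:4])
im,W=cloud("wrist"); cv2.imwrite(f"pics/{sys.argv[4]}.png",im[...,::-1])
k=W[(np.linalg.norm(W[...,:2]-[x,y],axis=-1)<.025)&(abs(W[...,2]-z)<.005)]
c,rad=cv2.minEnclosingCircle((k[:,:2]*1000).astype(np.float32))
print(len(k),k.mean(0).round(4),c,rad)
E
python3 w.py .490 -.087 .086 w1; python3 go.py .490 -.087 .04 -.17
```

```text
486 [ 0.4885 -0.0889  0.0834] (488.0638122558594, -88.63177490234375) 9.831328392028809
shift cm [-0.14 -0.14 10.22] turn -0.002 tilt [ 2.2e-03 -7.0e-04 -1.0e+00] t 2.025
```

View pics/w1.png

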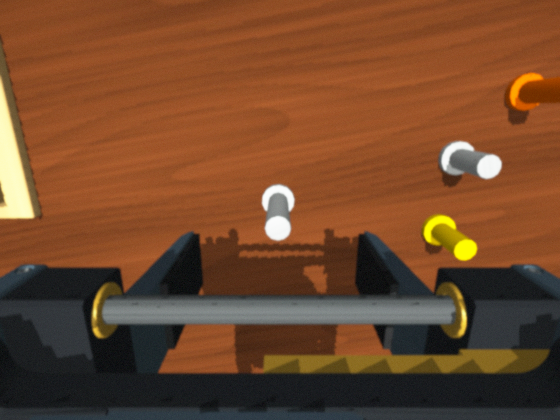

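The wrist view shows the long dog's top at (278,228), centred between the fingers. I'll descend.

Request:
carry_out --rows '[[[-0.1,-0.1,3,0],[-0.1,-0.1,6,0],[-0.1,-0.1,8.5,0],[-0.1,-0.1,10.2,0],[-0.1,-0.1,10.2,0],[-0.1,-0.1,10.2,0]]]'

```text
time: 2.78
tcp_pos: [0.4907, -0.0866, 0.0403]
tcp_rot: [3.13, -0.268, 0.004]
ft_force: [0.1, 0.6, 0.0]
grip_width: 0.0913
grasp_force: 0.0
```

Request:
carry_out --rows '[[[0,0,0,0],[0,0,0,0],[0,0,0,0],[0,0,0,0],[0,0,0,0],[0,0,0,0],[0,0,0,0],[0,0,0,0]]]' --fingers 1 --newtons 30

```text
time: 3.78
tcp_pos: [0.4897, -0.0861, 0.0389]
tcp_rot: [3.13, -0.267, -0.0]
ft_force: [0.3, -0.1, 0.2]
grip_width: 0.0197
grasp_force: 30.0
```

Request:
carry_out --rows '[[[0,0,-3,0],[0,0,-7,0],[0,0,-12,0],[0,0,-16,0],[0,0,-16,0],[0,0,-16,0]]]'

```text
time: 4.53
tcp_pos: [0.4885, -0.0858, 0.1975]
tcp_rot: [-3.13, 0.267, 0.005]
ft_force: [-0.7, -0.5, -3.1]
grip_width: 0.0195
grasp_force: 30.0
```

```bash
python3 go.py .584 .203 .20 -.17
```

```text
shift cm [  4.52 -30.08  -0.26] turn -0.0 tilt [-2.9e-03  5.0e-04 -1.0e+00] t 4.525
```

Request:
carry_out --rows '[[[0.6,-4,0,0],[1.2,-8,0,0],[1.8,-12,0,0],[2.4,-16,0,0],[3,-20,0,0],[3.6,-24,0,0],[4.2,-27.5,0,0],[4.5,-30,0,0]]]'

```text
time: 5.52
tcp_pos: [0.5842, 0.2031, 0.1962]
tcp_rot: [3.128, -0.266, -0.007]
ft_force: [0.8, -0.2, -2.7]
grip_width: 0.0194
grasp_force: 30.0
```

Request:
carry_out --rows '[[[0,0,0,0],[0,0,0,0],[0,0,0,0]]]'

```text
time: 5.9
tcp_pos: [0.5845, 0.2009, 0.1988]
tcp_rot: [3.129, -0.269, -0.001]
ft_force: [-0.3, -1.0, -2.2]
grip_width: 0.0194
grasp_force: 30.0
```

```bash
cat > p.py <<'E'
# look at tray + held dog from wrist camera; report mark and dog-top positions
import sys
from h import *
im,W=cloud("wrist"); cv2.imwrite(f"pics/{sys.argv[1]}.png",im[...,::-1])
d=((im.max(-1)<60)&(abs(W[...,2]-.017)<.006)).astype(np.uint8)
_,lab,st,ce=cv2.connectedComponentsWithStats(d)
for i in range(1,len(st)):
    if st[i,4]>150: print("dark",st[i],W[lab==i].mean(0).round(4),np.ptp(W[lab==i],axis=0).round(3))
E
python3 p.py w2; python3 go.py .584 .203 .20 -.17
```

```text
dark [157  45  28  41 184] [0.7218 0.2818 0.017 ] [0.037 0.032 0.007]
dark [  0  70  43  94 701] [0.7048 0.456  0.0169] [0.093 0.036 0.012]
dark [163 174  33  31 783] [0.6012 0.311  0.017 ] [0.036 0.036 0.005]
dark [260 174  33  31 779] [0.5827 0.2026 0.017 ] [0.036 0.036 0.005]
shift cm [-0.1  -0.19 -0.1 ] turn -0.001 tilt [-2.e-04 -4.e-04 -1.e+00] t 5.95
```

View pics/w2.png

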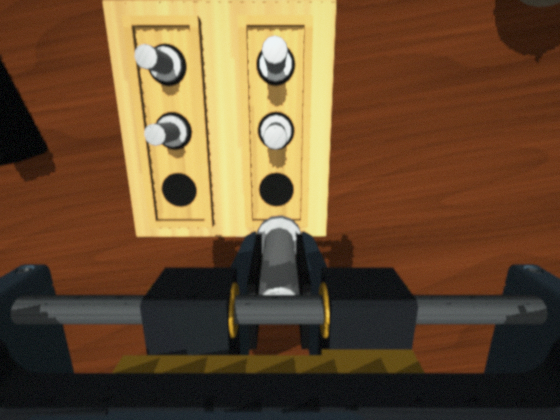

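The wrist view shows the held dog upright at (279,260) and the row marks at (180,190) and (276,190). Next I go down to just above the floor.

Request:
carry_out --rows '[[[-0.1,-0.2,4,0],[-0.1,-0.2,8,0],[-0.1,-0.2,11,0],[-0.1,-0.2,13,0],[-0.1,-0.2,13.8,0],[-0.1,-0.2,13.8,0],[-0.1,-0.2,13.8,0]]]'

```text
time: 6.82
tcp_pos: [0.585, 0.2043, 0.0621]
tcp_rot: [-3.129, 0.267, -0.003]
ft_force: [-0.3, -0.0, -1.4]
grip_width: 0.0194
grasp_force: 30.0
```

```bash
python3 go.py .5837 .2028 .056 -.17
```

```text
shift cm [-0.11  0.17  0.61] turn -0.0 tilt [ 2.2e-03  6.0e-04 -1.0e+00] t 6.825
```

Request:
carry_out --rows '[[[0,0.05,0.2,0],[0,0.05,0.4,0],[0,0.05,0.4,0],[0,0.05,0.4,0]]]'

```text
time: 7.32
tcp_pos: [0.5841, 0.2037, 0.0569]
tcp_rot: [3.13, -0.267, -0.0]
ft_force: [0.2, -0.1, -3.0]
grip_width: 0.0194
grasp_force: 30.0
```

Request:
carry_out --rows '[[[0,0,0.1,0],[0,0,0.2,0],[0,0,0.2,0],[0,0,0.2,0]]]'

```text
time: 7.82
tcp_pos: [0.5842, 0.2037, 0.0569]
tcp_rot: [-3.13, 0.267, -0.001]
ft_force: [-3.4, -1.5, 9.2]
grip_width: 0.0195
grasp_force: 30.0
```

Contact, with +9 N on the wrist. I release and rise.

Request:
carry_out --rows '[[[0,0,-0.1,0],[0,0,-0.1,0],[0,0,-0.1,0],[0,0,-0.1,0],[0,0,-0.1,0],[0,0,-0.1,0],[0,0,-0.1,0],[0,0,-0.1,0]]]' --fingers -1

```text
time: 8.82
tcp_pos: [0.5841, 0.2036, 0.0559]
tcp_rot: [3.13, -0.267, 0.0]
ft_force: [0.2, -0.8, -0.1]
grip_width: 0.0911
grasp_force: 0.0
```

Request:
carry_out --rows '[[[0,0,-2,0],[0,0,-5,0],[0,0,-9,0],[0,0,-13,0],[0,0,-15,0],[0,0,-15,0],[0,0,-15,0]]]'

```text
time: 9.7
tcp_pos: [0.5834, 0.2034, 0.2046]
tcp_rot: [3.129, -0.267, -0.003]
ft_force: [-0.9, 0.1, 0.0]
grip_width: 0.0914
grasp_force: 0.0
```

```bash
python3 w.py .584 .203 .102 w3;  python3 go.py .501 -.264 .20 -.17
```

```text
370 [0.5833 0.2025 0.1013] (582.5093383789062, 202.58682250976562) 9.972914695739746
shift cm [-0.19 47.46  0.5 ] turn -0.0 tilt [-0.0027 -0.001  -1.    ] t 9.75
```

View pics/w3.png

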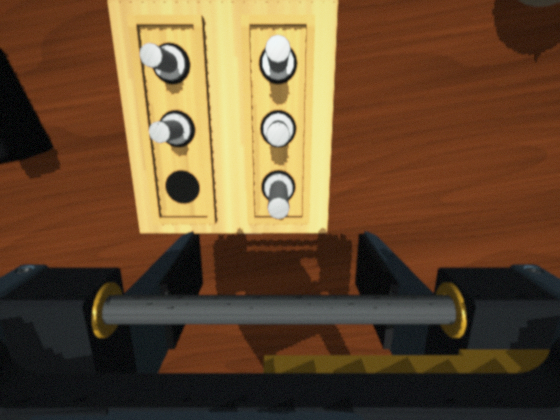

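The long dog stands on its mark at (278,187), centred in the mark's rim. Next is the short dog.

Request:
carry_out --rows '[[[0,5,0,0],[0,10,0,0],[0,15,0,0],[0,20,0,0],[0,25,0,0],[0,30,0,0],[0,35,0,0],[0,39,0,0]]]'

```text
time: 10.75
tcp_pos: [0.5169, -0.1823, 0.2046]
tcp_rot: [-3.13, 0.268, 0.004]
ft_force: [0.6, 1.1, -0.2]
grip_width: 0.0914
grasp_force: 0.0
```

Request:
carry_out --rows '[[[0,0,0,0],[0,0,0,0]]]'

```text
time: 11.0
tcp_pos: [0.5177, -0.1801, 0.205]
tcp_rot: [-3.129, 0.267, 0.003]
ft_force: [0.1, 0.2, -0.3]
grip_width: 0.0913
grasp_force: 0.0
```

```bash
python3 go.py .501 -.264 .12 -.17
```

```text
shift cm [-0.21  8.56  8.49] turn -0.0 tilt [-0.0017  0.0012 -1.    ] t 11.0
```

Request:
carry_out --rows '[[[-0.1,4,0,0],[-0.2,8.5,1,0],[-0.2,8.5,5,0],[-0.2,8.5,8.5,0],[-0.2,8.5,8.5,0],[-0.2,8.5,8.5,0]]]'

```text
time: 11.75
tcp_pos: [0.5029, -0.2637, 0.1221]
tcp_rot: [3.13, -0.265, 0.003]
ft_force: [-0.0, 0.1, 0.3]
grip_width: 0.0912
grasp_force: 0.0
```

```bash
python3 w.py .501 -.264 .055 w4; python3 go.py .501 -.265 .021 -.17
```

```text
462 [ 0.5006 -0.2657  0.0534] (499.9992370605469, -265.5954284667969) 9.919254302978516
shift cm [-0.22  0.12 10.16] turn 0.001 tilt [ 0.0028 -0.0015 -1.    ] t 11.8
```

View pics/w4.png

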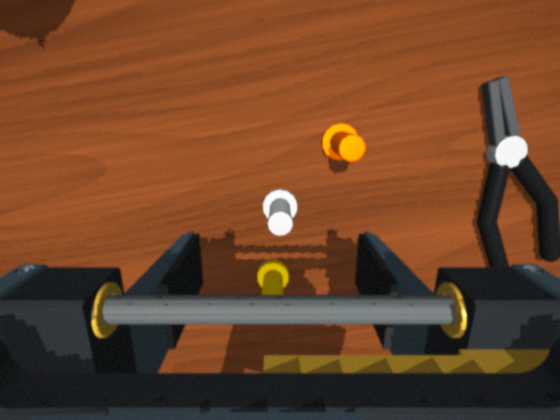

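The steel short dog's top is at (280,222), centred between the fingers. Yellow (272,285) and orange (350,147) are clear of the finger path.

Request:
carry_out --rows '[[[-0.1,0.1,3,0],[-0.1,0.1,6,0],[-0.1,0.1,8.5,0],[-0.1,0.1,10,0],[-0.1,0.1,10,0],[-0.1,0.1,10,0]]]'

```text
time: 12.55
tcp_pos: [0.5015, -0.2654, 0.0222]
tcp_rot: [3.129, -0.267, 0.004]
ft_force: [-0.0, -0.6, 0.7]
grip_width: 0.0914
grasp_force: 0.0
```

Request:
carry_out --rows '[[[0,0,0,0],[0,0,0,0],[0,0,0,0],[0,0,0,0],[0,0,0,0],[0,0,0,0],[0,0,0,0],[0,0,0,0]]]' --fingers 1 --newtons 30

```text
time: 13.55
tcp_pos: [0.5005, -0.2649, 0.0209]
tcp_rot: [-3.13, 0.267, 0.0]
ft_force: [0.3, 1.4, 0.1]
grip_width: 0.0192
grasp_force: 30.0
```

Request:
carry_out --rows '[[[0,0,-3,0],[0,0,-7,0],[0,0,-12,0],[0,0,-16,0],[0,0,-18,0],[0,0,-18,0]]]'

```text
time: 14.3
tcp_pos: [0.5012, -0.2653, 0.2023]
tcp_rot: [3.129, -0.267, 0.005]
ft_force: [0.5, -0.1, -2.1]
grip_width: 0.0194
grasp_force: 30.0
```

```bash
python3 go.py .6025 .3118 .20 -.17
```

```text
shift cm [  0.21 -58.59   0.16] turn -0.0 tilt [ 0.0029 -0.0017 -1.    ] t 14.3
```

Request:
carry_out --rows '[[[0,-5,0,0],[0,-10,0,0],[0,-15,0,0],[0,-20,0,0],[0,-25,0,0],[0,-30,0,0],[0,-35,0,0],[0,-40,0,0]]]'

```text
time: 15.3
tcp_pos: [0.5675, 0.1307, 0.1988]
tcp_rot: [3.129, -0.267, -0.005]
ft_force: [1.6, -0.2, -1.8]
grip_width: 0.0188
grasp_force: 30.0
```

Request:
carry_out --rows '[[[0,0,0,0],[0,0,0,0]]]'

```text
time: 15.55
tcp_pos: [0.5674, 0.1288, 0.1993]
tcp_rot: [3.129, -0.266, -0.005]
ft_force: [-0.5, -0.4, -1.7]
grip_width: 0.0195
grasp_force: 30.0
```

```bash
python3 go.py .6025 .3118 .20 -.17
```

```text
shift cm [  0.37 -18.63  -0.1 ] turn 0.0 tilt [-0.0031 -0.0014 -1.    ] t 15.55
```

Request:
carry_out --rows '[[[0.1,-5,0,0],[0.2,-10,0,0],[0.3,-15,0,0],[0.4,-18.6,0,0],[0.4,-18.6,0,0],[0.4,-18.6,0,0],[0.4,-18.6,0,0]]]'

```text
time: 16.42
tcp_pos: [0.6038, 0.3101, 0.2009]
tcp_rot: [3.129, -0.27, -0.001]
ft_force: [0.6, 0.2, -1.1]
grip_width: 0.02
grasp_force: 30.0
```

```bash
python3 p.py w5; python3 go.py .602 .3115 .045 -.17
```

```text
dark [ 90  45  54 111 559] [0.7246 0.4579 0.0171] [0.112 0.018 0.012]
dark [366  47  30  39 162] [0.7049 0.1904 0.0171] [0.037 0.029 0.007]
dark [261 174  32  31 767] [0.6012 0.3111 0.017 ] [0.036 0.036 0.004]
shift cm [-0.2  -0.09 15.61] turn -0.002 tilt [-1.e-04 -5.e-04 -1.e+00] t 16.475
```

Request:
carry_out --rows '[[[-0.1,-0.1,4,0],[-0.1,-0.1,8,0],[-0.1,-0.1,12,0],[-0.1,-0.1,14.5,0],[-0.1,-0.1,15.6,0],[-0.1,-0.1,15.6,0],[-0.1,-0.1,15.6,0],[-0.1,-0.1,15.6,0]]]'

```text
time: 17.48
tcp_pos: [0.6037, 0.3134, 0.0464]
tcp_rot: [-3.129, 0.267, -0.003]
ft_force: [0.5, 0.7, -2.0]
grip_width: 0.0194
grasp_force: 30.0
```

```bash
python3 go.py .602 .3115 .039 -.17
```

```text
shift cm [-0.13  0.21  0.73] turn -0.0 tilt [ 0.0023  0.001  -1.    ] t 17.475
```

Request:
carry_out --rows '[[[-0.05,0.1,0.2,0],[-0.05,0.1,0.4,0],[-0.05,0.1,0.6,0],[-0.05,0.1,0.6,0],[-0.05,0.1,0.6,0]]]'

```text
time: 18.1
tcp_pos: [0.6023, 0.3122, 0.0389]
tcp_rot: [3.13, -0.267, 0.0]
ft_force: [-1.0, -0.3, -0.2]
grip_width: 0.0194
grasp_force: 30.0
```

Request:
carry_out --rows '[[[0,0,0.1,0],[0,0,0.2,0],[0,0,0.2,0],[0,0,0.2,0]]]'

```text
time: 18.6
tcp_pos: [0.6024, 0.3122, 0.0389]
tcp_rot: [-3.13, 0.267, -0.001]
ft_force: [-2.2, -0.9, 9.2]
grip_width: 0.0194
grasp_force: 30.0
```

Request:
carry_out --rows '[[[0,0,-0.1,0],[0,0,-0.1,0],[0,0,-0.1,0],[0,0,-0.1,0],[0,0,-0.1,0],[0,0,-0.1,0],[0,0,-0.1,0],[0,0,-0.1,0]]]' --fingers -1

```text
time: 19.6
tcp_pos: [0.6023, 0.3121, 0.0379]
tcp_rot: [3.13, -0.267, 0.0]
ft_force: [0.1, -0.1, 0.6]
grip_width: 0.091
grasp_force: 0.0
```

Request:
carry_out --rows '[[[0,0,-2,0],[0,0,-5,0],[0,0,-9,0],[0,0,-13,0],[0,0,-16,0],[0,0,-16,0],[0,0,-16,0],[0,0,-16,0]]]'

```text
time: 20.6
tcp_pos: [0.6015, 0.3118, 0.1959]
tcp_rot: [3.128, -0.267, -0.005]
ft_force: [-0.7, -0.0, -0.1]
grip_width: 0.0915
grasp_force: 0.0
```

```bash
python3 w.py .602 .311 .071 w6; python3 w.py .583 .203 .101 w7
```

```text
332 [0.6021 0.3109 0.0713] (601.5943603515625, 311.12554931640625) 10.010665893554688
419 [0.5836 0.2035 0.1011] (582.7633666992188, 203.0106964111328) 10.053459167480469
```

View pics/w6.png

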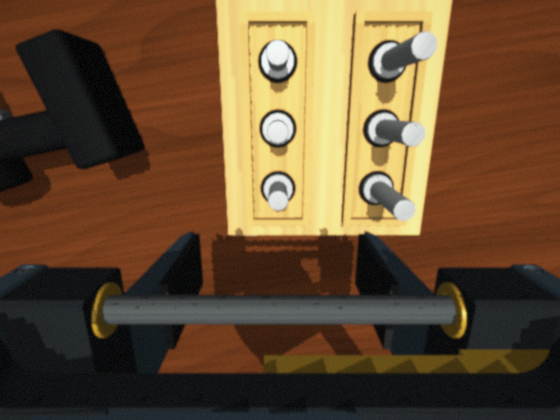

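Both dogs stand upright on their marks: short at (278,188), long at (377,188). The gripper is clear of them.

```bash
python3 -c "
from station import r
print(r.hand_in())"
```

```text
the job is handed in; nothing more can be done
None
```

I put both dogs away upright, each centred on the empty mark of its own row (within about 1 mm by the wrist camera), and handed the job in at about 21 s of the 64 s allowed; the judge gave no result.

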